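Clear the tube rack and prime the bottle-top dispenser

ROBOT

A 6-joint arm with a two-finger parallel gripper is mounted at the origin on the work surface. World frame = base frame: x ahead of the robot, y to its left, z up, the work surface at z = 0. Lengths are in m, angles in rad, forces in N, time in s.
With the tool pointing down it reaches from about 0.3 to 0.875 m from the base axis. Payload 6.4 kg.
Tool frame: the origin (TCP) lies midway between the tips of the shut fingers; the grasp point (between the pads) lies 19 mm behind it; z points along the fingers, y is the line along which they close (so a half turn about z gives the same grasp; the last joint's range is limited). The gripper opens to 88 mm and grips with 3 to 60 N. Pads are 18 mm wide; open, the fingers measure 123 mm over their backs; the gripper's body (75 mm by 187 mm) begins 45 mm behind the grasp point.
Start: joints at [1.128, 0.181, 1.607, -0, 1.354, -0.206], TCP at [0.135, 0.559, 0.239] pointing down, gripper open.
Joint ranges: [-2.99, 2.99], [-0.89, 2.07], [0.3, 2.58], [-1.14, 4.28], [0, 2.63], [-3.12, 3.12]. Speed limits (rad/s): [2.57, 2.57, 3.01, 3.14, 3.14, 3.14].

INTERFACE

Orientations are given as a rotation vector (axis times angle).
In Python, from cell import bot, eoat, solver, viewer, job, readout gives the robot as it stands. Calls block until the motion is done:
- bot.move_to(position, orientation): joint-space move of the TCP to a pose.
- bot.movel(position, rotation=None, velocity=0.15): straight line of the TCP; rotation=None keeps the orientation; velocity is the mean speed in m/s.
- bot.movej(angles): joint-space move.
- eoat.set_gripper(opening, grip_force=None): opening from 0.0 (shut) to 1.0 (fully open); grip_force is the grip in N (None keeps the last); returns when the fingers have stopped.
- bot.hold(seconds).
- solver.solve_ik(position, orientation): joint angles nearest the present ones, or None.
- viewer.camera(name): name is "scene" or "top"; returns a dict with "frame" (384x512x3 uint8, red, green, blue), "z_map" (384x512 float32, m along the optical axis (not along the pixel's ray), 0 where there is no reading), "K" (3x3 intrinsics, pixels), "distortion" ([k1, k2, p1, p2, k3] as OpenCV has them; the pictures are not rectified), "position" and "attitude" of the camera in the world. Camera axes: x right, y up, looking along -z (the intrinsics and any distortion apply to the point x, -y, -z); pixel columns grow to the right and rows downward; lengths in m; the calibration is good to about 2 mm. A picture is of the moment at which its call begins.
A pose or a line that the arm cannot do raises bot.IKError and nothing moves.
- job.job_done(): hands the job in; it is judged then, once.
Readings, each from a call of its own:
- readout.current_clock(): time.
- readout.current_qpos(): joint angles.
- readout.current_joint_velocities(): joint speeds.
- readout.current_effort(): joint torques, N m.
- readout.current_eef_pos(): TCP position.
- readout.current_ee_rot(): TCP orientation.
- readout.current_contact_force(): force on the tool from outside, world axes, zero at the start.
- readout.current_moment(): the same for the moment, N m.
- readout.current_grip_width(): opening from 0.0 (shut) to 1.0 (fully open).
- readout.current_gripper_force(): force on a finger pad.
Only numpy, scipy, OpenCV 4.12 (cv2) and the standard library are available. Lean on these libraries where they do the work, as an engineer would, in place of code of your own. Each camera call takes 0.05 s, during which the arm holds its last target. There are 200 camera calls.

TASK

Prime the amber bottle's dispenser into the blue beaker. The orange tube rack is in the way under the steel nozzle: keep it upright and set it down flat in the empty grey tray, then stand the beaker upright on the bench centred under the nozzle and let go of it, and then gently press the red plunger all the way down to its stop for a moment and let it spring back up. Do not press the plunger before the beaker is there, do not knock or force the dispenser, and leave the other things where they are.

Things in the scene. Friction and masses are not known exactly. Their poses are not given: they have to be found in the camera images.
- dispenser: amber bottle (diameter 68 mm, shoulder from 105 mm up, white pump collar of diameter 44 mm from 135 to 155 mm up) fixed to the bench, on a thin dark 110 mm square plate drawn flush with the bench. Origin: centre of its underside on the bench. Its x axis points from the nozzle towards the bottle and its z axis up: the nozzle sticks out to its -x, roughly towards the robot.
- nozzle (a point): open lower end of the steel nozzle, 118 mm above the bench. The nozzle is a rigid 8 mm tube: level, centred 145 mm up, from the collar out along the dispenser's -x to 95 mm from the bottle's axis, then straight down to this point. A gripper's body held upright over this spot would hit it: come in slanted from the open (-x) side, or set down short and slide.
- plunger_top (a point): centre of the top face of the red plunger head: a flat disc of diameter 38 mm and 12 mm thick on the bottle's axis, 219 mm above the bench when up. It moves with the plunger.
- plunger (a joint): plunger travel in m: 0 = up, grows as it is pressed straight down, rigid stop at 0.022. A spring pushes it back: about 3 N to start, about 8.5 N just before the stop.
- rack: orange tube rack, a block 130 mm (its x) by 56 mm (its y) by 70 mm high, with capped tubes fixed in it whose caps rise to 90 mm, mass about 0.35 kg (varies). Origin: centre of its underside. It starts on the bench under the nozzle, its x axis roughly along the dispenser's x, its far end almost touching the bottle.
- tray: empty grey tray fixed on the bench, 180 mm (its x) by 106 mm (its y), rim 14 mm high, walls 5 mm thick, inside 170 x 96 mm. Origin: centre of its underside. It may be on the robot's left or right.
- tray_floor (a point): centre of the tray's inner floor, 5 mm above the bench, axes as the tray's.
- beaker: blue plastic beaker, straight open cylinder, outside diameter 64 mm, wall 3 mm, 90 mm high, about 0.09 kg (varies). Origin: centre of its underside. It starts upright on the bench on the side away from the tray.
- tip_box: blue pipette-tip box, 85 x 125 x 80 high (mm); loose bystander, origin at the centre of its underside
- green_rack: green tube rack with white-capped tubes, 130 x 56 x 90 high (mm); loose bystander, origin at the centre of its underside
- yellow_rack: yellow tube rack with tubes, 130 x 56 x 90 high (mm); loose bystander, origin at the centre of its underside
- flask: green glass bottle with blue cap, diameter 70, 150 high (mm); loose bystander, origin at the centre of its underside
- vial: small amber bottle with black cap and paper label, diameter 44, 80 high, beside the dispenser (mm); loose bystander, origin at the centre of its underside
There are look-alikes about, which are no part of the job. Several things have the shape of the rack; the one meant has the colours described above.

How it is judged:
On the way, in this order (a step that is already met when the one before it is completed fails the run):
1. the orange rack stands flat in the grey tray, let go (x of rack in the frame of tray_floor between -0.03 and 0.03 m and y of rack in the frame of tray_floor between -0.03 and 0.03 m and z of rack in the frame of tray_floor below 0.004 m and angle between rack's own z axis and vertical below 0.07 rad and contact force between rack and the fingers below 0.1 N), for 0.2 s.
2. the beaker stands upright on the bench under the nozzle, let go (horizontal distance between beaker and nozzle below 0.018 m and height (world z) of beaker below 0.004 m and angle between beaker's own z axis and vertical below 0.07 rad and contact force between beaker and the fingers below 0.1 N), for 0.2 s.
3. the plunger is pressed down to its stop with the beaker under the nozzle (value of joint plunger above 0.02 m and horizontal distance between beaker and nozzle below 0.018 m and height (world z) of beaker below 0.004 m and angle between beaker's own z axis and vertical below 0.07 rad), for 0.2 s.
At the end, for the whole second after the job is handed in: plunger back up (within 3 mm); beaker at rest upright (4 deg) on the bench, its axis within 18 mm of the nozzle; rack at rest flat (4 deg) on the floor of the grey tray, within 30 mm of the tray's centre along each side (value of joint plunger below 0.003 m and x of rack in the frame of tray_floor between -0.03 and 0.03 m and y of rack in the frame of tray_floor between -0.03 and 0.03 m and z of rack in the frame of tray_floor below 0.004 m and angle between each of rack, beaker's own z axis and vertical below 0.07 rad and horizontal distance between beaker and nozzle below 0.018 m and height (world z) of beaker below 0.004 m and linear speed of each of rack, beaker below 0.01 m/s); the robot touches nothing.
It fails at once if plunger pressed more than 10 mm while the beaker is not under the nozzle (value of joint plunger above 0.01 m and horizontal distance between beaker and nozzle above 0.03 m).
It fails at once if the rack is tipped over 30 degrees (angle between rack's own z axis and vertical above 0.52 rad).
It fails at once if the dispenser is struck or pressed with more than 45 N (contact force between dispenser and anything else above 45 N).
It fails at once if a bystander is moved more than 25 mm (distance of any of tip_box, green_rack, yellow_rack, flask, vial from where it was at the start of the episode above 0.025 m).
It also fails if it takes over 72 s, if anything falls off the work surface, if the arm or the gripper's body presses on something with over 40 N, if the wrist force passes 120 N, or if a joint passes its speed limit or range.

## Working session

There is one attempt and no reset: what is moved stays moved. The work goes in short steps, each a Python script; the robot and the scene stay as the last script left them, time stands still between calls to the robot, and variables do not carry over. Pictures are saved under pics/ and viewed, at most 10 in all, crops included, and the job is handed in when it is done.

```bash
mkdir -p pics; ls; cat > h.py <<'E'
import numpy as np, cv2
from scipy.spatial.transform import Rotation as R
from cell import bot, eoat, solver, viewer, job, readout
def shot(n):
    c=viewer.camera(n); a=np.array(c["attitude"],float)
    c["R"]=a if a.shape==(3,3) else (R.from_rotvec(a).as_matrix() if a.size==3 else None)
    return c
def cloud(c):
    h,w=c["z_map"].shape
    uv=np.stack(np.meshgrid(np.arange(w),np.arange(h)),-1).reshape(-1,1,2).astype(np.float64)
    n=cv2.undistortPoints(uv,np.array(c["K"]),np.array(c["distortion"])).reshape(h,w,2)
    z=c["z_map"]
    p=np.stack([n[...,0]*z,-n[...,1]*z,-z],-1)
    return p@c["R"].T+np.array(c["position"])
def save(c,f): cv2.imwrite("pics/"+f,c["frame"][:,:,::-1])
E
python3 - <<'E'
from h import *
for n in("scene","top"):
    c=viewer.camera(n); print(n,c["position"],c["attitude"],c["K"],c["distortion"]); save(c,n+"0.png")
    np.savez(n+"0.npz",**{k:np.array(v) for k,v in c.items()})
E
```

```text
pics
scene [1.24949143 0.78122711 0.9406836 ] [0.42054256 1.09363174 2.16110033] [[427.65460281   0.         256.40443167]
 [  0.         427.65460281 191.41065462]
 [  0.           0.           1.        ]] [-0.11862959  0.          0.          0.          0.        ]
top [0.41637666 0.01390971 1.28870689] [ 0.07841783 -0.09409426 -1.57366922] [[358.42337533   0.         258.83768843]
 [  0.         358.42337533 198.67155798]
 [  0.           0.           1.        ]] [-0.08474552  0.          0.          0.          0.        ]
```

View pics/scene0.png

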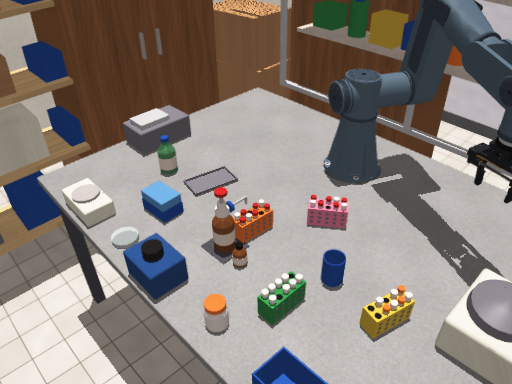

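View pics/top0.png

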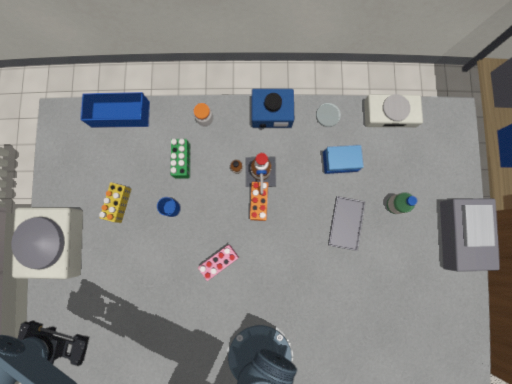

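The scene view shows the orange rack at (252,220) in front of the amber bottle (224,230), the tray at (211,181) and the beaker at (333,268). The top view shows the rack at (259,201), the plunger at (261,158), the beaker at (168,207) and the tray at (347,223). Next I measure them.

```bash
cat > m.py <<'E'
from h import *
def meas(tag=None):
    out={}
    C={}
    for n in("top","scene"):
        c=shot(n); C[n]=c
        c["P"]=cloud(c); c["hsv"]=cv2.cvtColor(c["frame"],cv2.COLOR_RGB2HSV)
        if tag: save(c,f"{n}_{tag}.png")
    return C
def rect(p):
    (c,s,a)=cv2.minAreaRect(p[:,:2].astype(np.float32)); return np.round(c,4),np.round(s,4),round(a,1)
E
python3 - <<'E'
from m import *
C=meas()
def box(P,x0,x1,y0,y1,z0,z1): return (P[...,0]>x0)&(P[...,0]<x1)&(P[...,1]>y0)&(P[...,1]<y1)&(P[...,2]>z0)&(P[...,2]<z1)
for n,c in C.items():
    P,h=c["P"],c["hsv"]; H,S,V=h[...,0],h[...,1],h[...,2]
    print(n,"bench z",np.median(P[250:300,300:400,2]) if n=="top" else np.median(P[200:250,400:420,2]))
    red=((H<5)|(H>175))&(S>170)&(V>90)&box(P,.4,.75,-.15,.15,.2,.25)
    p=P[red]; print("plunger",len(p),rect(p) if len(p)>4 else 0,np.percentile(p[:,2],[5,50,95]) if len(p) else 0)
    org=(H>=4)&(H<16)&(S>170)&(V>90)&box(P,.35,.6,-.15,.15,.01,.1); p=P[org]
    print("rack",len(p),rect(p),np.percentile(p[:,2],[5,50,95])); q=p[(p[:,2]>.064)&(p[:,2]<.076)]; print(" topface",len(q),rect(q),q[:,:2].min(0),q[:,:2].max(0))
    bl=(H>105)&(H<125)&(S>150)&box(P,.25,.55,.15,.4,.02,.12); p=P[bl]; q=p[p[:,2]>.08]
    print("beaker",len(p),rect(p),p[:,2].max(), rect(q) if len(q)>4 else 0)
    t=box(P,.25,.6,-.4,-.1,.008,.025); p=P[t]; print("tray",len(p),rect(p),np.percentile(p[:,2],[5,50,95]))
    st=box(P,.4,.6,-.1,.1,.125,.16)&(S<90); p=P[st]; print("nozzle",len(p),p.min(0),p.max(0),np.median(p,0)) if len(p) else 0
    am=box(P,.45,.75,-.1,.15,.05,.2); p=P[am]; print("bottle",len(p),rect(p))
    for z in ((.0,.1),):
        d=box(P,.5,.65,-.1,.1,-.01,.006)&(V<75); print("plate",d.sum(),rect(P[d]))
c=C["top"]; cv2.imwrite("pics/tcrop.png",cv2.resize(c["frame"][130:270,130:390,::-1],None,fx=3,fy=3,interpolation=cv2.INTER_CUBIC))
c=C["scene"]; cv2.imwrite("pics/scrop.png",cv2.resize(c["frame"][150:300,180:360,::-1],None,fx=4,fy=4,interpolation=cv2.INTER_CUBIC))
E
```

```text
top bench z -0.0012152054886402919
plunger 83 (array([ 0.6575, -0.0043]), array([0.0286, 0.0285]), 46.5) [0.21499604 0.21849938 0.22129099]
rack 74 (array([0.5396, 0.0043]), array([0.0452, 0.1173]), 87.8) [0.06688266 0.07950433 0.09100748]
 topface 36 (array([0.5397, 0.0051]), array([0.0434, 0.1173]), 87.8) [ 0.48106419 -0.01618754] [0.59836676 0.02832767]
beaker 152 (array([0.5221, 0.3146]), array([0.0633, 0.054 ]), 88.0) 0.09407661116068988 (array([0.522 , 0.3137]), array([0.0606, 0.0538]), 88.6)
tray 301 (array([ 0.4291, -0.3093]), array([0.118 , 0.2652]), 82.5) [0.00819288 0.01163717 0.01655901]
nozzle 35 [ 0.56024515 -0.00831172  0.1417269 ] [ 0.59988882 -0.00169868  0.15139511] [ 0.57957993 -0.00497501  0.14646819]
bottle 1009 (array([0.5861, 0.0404]), array([0.1413, 0.2058]), 84.2)
plate 6 (array([0.6303, 0.0296]), array([0.0329, 0.0318]), 36.9)
scene bench z -0.0003594874861638786
plunger 103 (array([ 0.658 , -0.0043]), array([0.0337, 0.0379]), 6.4) [0.21170935 0.21679608 0.21920665]
rack 435 (array([0.5401, 0.0062]), array([0.0566, 0.1218]), 86.9) [0.01585426 0.05934742 0.07127977]
 topface 170 (array([0.5401, 0.0062]), array([0.0565, 0.1218]), 86.8) [ 0.47988375 -0.02285889] [0.59992395 0.03690727]
beaker 448 (array([0.5202, 0.3172]), array([0.0655, 0.0553]), 82.2) 0.09453794722317577 (array([0.5203, 0.3176]), array([0.0606, 0.0549]), 82.8)
tray 193 (array([ 0.4667, -0.3134]), array([0.116, 0.183]), 77.1) [0.00828761 0.01124915 0.0151731 ]
nozzle 37 [ 0.56001663 -0.0095924   0.12565905] [0.59897994 0.00071844 0.15112675] [ 0.57388136 -0.00342728  0.14535528]
bottle 1676 (array([0.5856, 0.0346]), array([0.2129, 0.134 ]), 0.9)
plate 16 (array([0.6102, 0.0196]), array([0.0382, 0.0327]), 43.8)
```

View pics/tcrop.png

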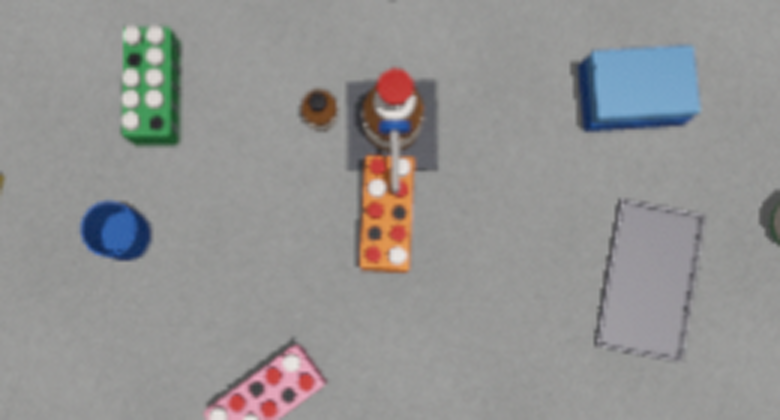

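View pics/scrop.png

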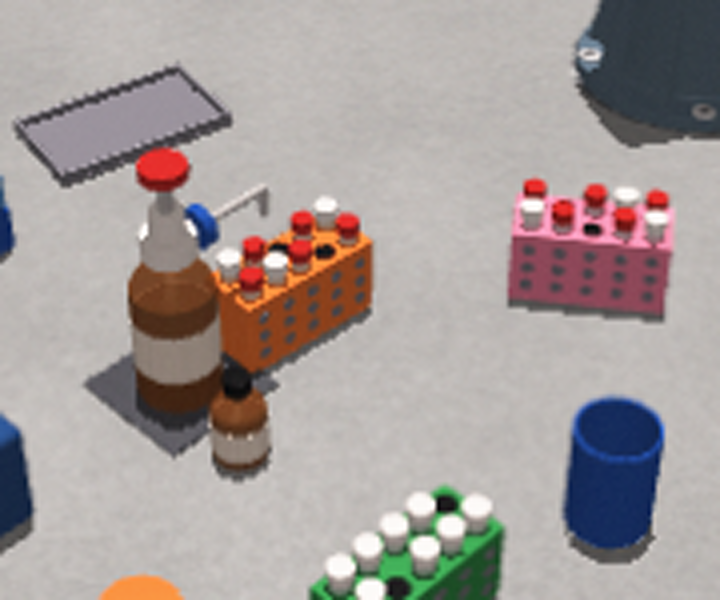

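The crops show the nozzle tip over the rack's front half, at (394,188) in the top crop and (264,212) in the scene crop. The tray is slightly rotated, and the pink look-alike rack sits nearer the robot. I'll now refine the tray, the nozzle direction and the neighbours.

```bash
python3 - <<'E'
from m import *
from scipy import ndimage
C=meas()
def box(P,x0,x1,y0,y1,z0,z1): return (P[...,0]>x0)&(P[...,0]<x1)&(P[...,1]>y0)&(P[...,1]<y1)&(P[...,2]>z0)&(P[...,2]<z1)
for n,c in C.items():
    P=c["P"];H,S,V=[c["hsv"][...,i].astype(int) for i in range(3)]
    # tray rim: largest component above 8 mm
    l,k=ndimage.label(box(P,.25,.62,-.4,-.15,.003,.03),np.ones((3,3)))
    for i in range(1,k+1):
        p=P[l==i]
        if len(p)>60: print(n,"tray",len(p),rect(p))
    st=box(P,.5,.615,-.04,.03,.14,.152); p=P[st]; d=np.polyfit(p[:,0],p[:,1],1); print("tube y at .562,.657",np.polyval(d,[.562,.657]),len(p),p[:,0].min())
    st=box(P,.5,.615,-.04,.03,.112,.138); p=P[st]; print("down",len(p),p.mean(0) if len(p) else 0)
    dk=box(P,.55,.72,-.08,.08,-.01,.006)&(V<110); l,k=ndimage.label(dk,np.ones((3,3))); i=1+np.argmax(ndimage.sum(dk,l,range(1,k+1))); print("plate",rect(P[l==i]))
    for nm,m in dict(pink=(S>60)&(((H>160))|(H<5))&box(P,.2,.5,0,.3,.03,.1),yellow=(H>18)&(H<32)&(S>150)&box(P,.3,.7,.3,.6,.03,.1),green=(H>50)&(H<85)&(S>120)&box(P,.5,.8,.1,.4,.03,.1),tip=(H>95)&(H<120)&(S>90)&box(P,.5,.8,-.5,-.1,.03,.1),flask=(H>50)&(H<95)&(S>60)&box(P,.3,.8,-.6,-.2,.03,.16)).items():
        p=P[m]; print(n,nm,len(p),p[:,:2].min(0).round(3),p[:,:2].max(0).round(3)) if len(p) else 0
def ok(pos,az,t):
    d=np.array([np.sin(t)*np.cos(az),np.sin(t)*np.sin(az),-np.cos(t)]); y=np.array([-np.sin(az),np.cos(az),0])
    return [None if q is None else np.round(q,2) for q in [solver.solve_ik(np.array(pos)+.019*d,R.from_matrix(np.c_[np.cross(s*y,d),s*y,d]).as_rotvec()) for s in(1,-1)]]
for t in (50,60,70,80): print(t,ok((.521,.317,.055),.54,np.radians(t)),ok((.562,-.005,.055),0,np.radians(t)))
print(ok((.49,.006,.053),0,0),ok((.4,.006,.053),0,0),ok((.45,-.29,.3),0,0))
E
```

```text
top tray 1083 (array([ 0.4671, -0.3171]), array([0.1184, 0.1883]), 79.8)
tube y at .562,.657 [-0.0046229  -0.00579968] 48 0.5608557251863305
down 2 [ 0.56090958 -0.00349063  0.1305253 ]
plate (array([0.6474, 0.0253]), array([0.1295, 0.0436]), 0.2)
top pink 507 [0.28  0.015] [0.497 0.203]
top yellow 343 [0.477 0.466] [0.604 0.539]
top green 239 [0.634 0.251] [0.758 0.305]
top tip 894 [ 0.65  -0.359] [ 0.734 -0.233]
top flask 245 [ 0.503 -0.521] [ 0.565 -0.465]
scene tray 590 (array([ 0.4666, -0.3149]), array([0.1237, 0.1849]), 75.7)
tube y at .562,.657 [-0.00431345 -0.00391823] 40 0.5600063551639725
down 10 [ 0.56220601 -0.00445071  0.12878919]
plate (array([ 0.6833, -0.0045]), array([0.0584, 0.1087]), 3.1)
scene pink 736 [0.276 0.01 ] [0.5  0.21]
scene yellow 765 [0.48  0.468] [0.612 0.553]
scene green 615 [0.634 0.255] [0.764 0.312]
scene tip 905 [ 0.651 -0.361] [ 0.739 -0.233]
scene flask 229 [ 0.503 -0.521] [ 0.567 -0.461]
50 [array([0.24, 0.37, 2.19, 2.44, 0.36, 2.05]), array([ 0.24,  0.37,  2.19,  2.44,  0.36, -1.09])] [array([-0.37,  0.31,  2.31,  2.39,  0.42,  2.04]), array([-
[... 260 characters left out ...]
9, 0.61, 2.25, 2.74, 0.96, 1.69]), array([ 0.19,  0.61,  2.25,  2.74,  0.96, -1.45])] [array([-0.44,  0.59,  2.35,  2.66,  1.05,  1.67]), array([-0.44,  0.59,  2.35,  2.66,  1.05, -1.47])]
80 [array([0.18, 0.77, 2.22, 2.77, 1.25, 1.63]), array([ 0.18,  0.77,  2.22,  2.77,  1.25, -1.51])] [array([-0.46,  0.78,  2.31,  2.67,  1.36,  1.59]), array([-0.46,  0.78,  2.31,  2.67,  1.36, -1.55])]
[array([-0.23,  0.29,  1.95, -0.  ,  0.9 , -1.8 ]), array([-0.23,  0.29,  1.95, -0.  ,  0.9 ,  1.34])] [array([-0.28,  0.12,  2.17, -0.  ,  0.85, -1.85]), array([-0.28,  0.12,  2.17, -0.  ,  0.85,  1.29])] [array([-0.79,  0.06,  1.66,  0.  ,  1.43, -2.37]), array([-0.79,  0.06,  1.66, -0.  ,  1.43,  0.78])]
```

```bash
cat >> h.py <<'E'
def pose(g,az,t=0,back=0,s=-1):
    """TCP pose for grasp point g, approach azimuth az, tilt t from vertical"""
    d=np.array([np.sin(t)*np.cos(az),np.sin(t)*np.sin(az),-np.cos(t)]); y=s*np.array([-np.sin(az),np.cos(az),0])
    return np.array(g)+(.019-back)*d, R.from_matrix(np.c_[np.cross(y,d),y,d]).as_rotvec()
def st(m): print(m,round(readout.current_clock(),2),np.round(readout.current_eef_pos(),4),"F",np.round(readout.current_contact_force(),1),"w",round(float(readout.current_grip_width())*88,1),"gf",np.round(readout.current_gripper_force(),1))
E
python3 - <<'E'
from h import *
a=np.radians(-3); g=np.array([.495,.008,.053])
p,r=pose(g,a,back=.15); bot.move_to(p,r); st("above")
p,r=pose(g,a); bot.movel(p,r,.12); st("down")
eoat.set_gripper(.5,25); st("grip")
bot.movel(p+[-.05,-.004,.0],None,.06); st("drag")
eoat.set_gripper(1.0); st("open")
p,r=pose(g+[-.05,-.004,0],a,back=.09); bot.movel(p,r,.2); st("up")
c=shot("top");save(c,"a1.png")
c=shot("scene"); P=cloud(c); h=cv2.cvtColor(c["frame"],cv2.COLOR_RGB2HSV)
m=(h[...,0]>=4)&(h[...,0]<16)&(h[...,1]>170)&(h[...,2]>90)&(abs(P[...,0]-.5)<.1)&(abs(P[...,1])<.1)&(P[...,2]>.064)&(P[...,2]<.076)
print(m.sum(),cv2.minAreaRect(P[m][:,:2].astype(np.float32)))
cv2.imwrite("pics/a2.png",cv2.resize(c["frame"][120:320,150:400,::-1],None,fx=3,fy=3))
E
```

```text
above 2.65 [0.495  0.0086 0.1841] F [-0.9 -0.5  0.5] w 87.9 gf 0.0
down 4.05 [0.4957 0.0079 0.0347] F [ 0.  -0.4 -0.8] w 87.7 gf 0.0
grip 4.63 [0.4951 0.0077 0.0342] F [-2.  -2.   4.5] w 56.0 gf 24.8
drag 5.62 [0.4445 0.004  0.0342] F [-1.6  0.9  9.3] w 56.3 gf 24.8
open 6.25 [0.4449 0.004  0.0339] F [-0.1  0.1 -0.2] w 88.0 gf 0.0
up 6.85 [0.4446 0.0041 0.1235] F [-0.5 -0.7  0.6] w 87.9 gf 0.0
197 ((0.49499252438545227, 0.0024837255477905273), (0.06071097403764725, 0.13014723360538483), 84.02267456054688)
```

View pics/a2.png

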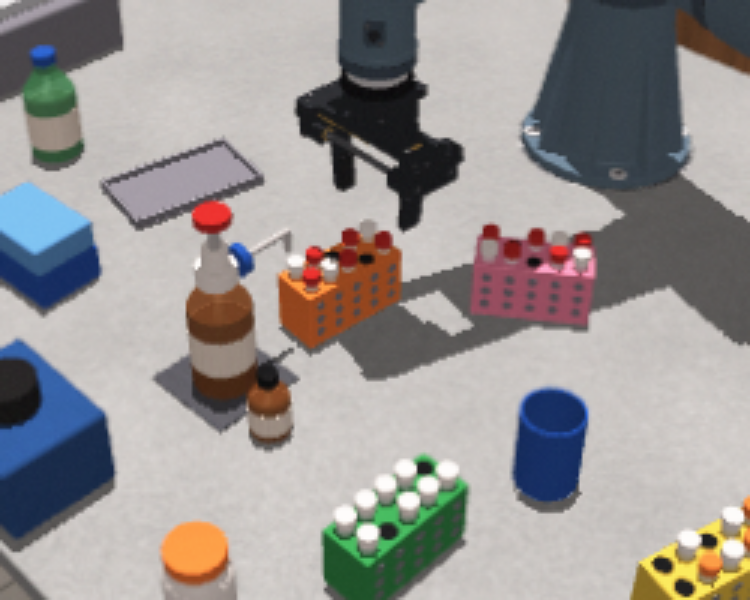

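The rack moved as planned: it is upright at (340,285) in the crop, clear of the bottle, with its far end still under the nozzle. I'll grasp it at its centre, back it out low, then lift it over to the tray.

```bash
python3 - <<'E'
from h import *
a=np.radians(-4); g=np.array([.493,.0028,.053])
p,r=pose(g,a,back=.07); bot.movel(p,r,.15)
p,r=pose(g,a); bot.movel(p,r,.12)
eoat.set_gripper(.5,30); st("grip")
bot.movel(p+[0,0,.012],None,.06); st("lift")
bot.movel(p+[-.085,-.01,.012],None,.1)
bot.movel(p+[-.085,-.01,.09],None,.15); st("up")
t=np.array([.467,-.316,.058]); ta=np.radians(-10.5)
q,r=pose(t,ta,back=.085); bot.movel(q,r,.2); st("over tray")
q,r=pose(t+[0,0,.002],ta); bot.movel(q,r,.08); st("pre")
bot.movel(q-[0,0,.003],None,.03); st("down")
eoat.set_gripper(.85); st("open")
q,r=pose(t,ta,back=.12); bot.movel(q,r,.2); st("clear")
c=shot("scene");P=cloud(c);h=cv2.cvtColor(c["frame"],cv2.COLOR_RGB2HSV)
m=(h[...,0]>=4)&(h[...,0]<16)&(h[...,1]>170)&(h[...,2]>90)&(abs(P[...,0]-.467)<.1)&(abs(P[...,1]+.316)<.1)
z=P[m][:,2]; print(m.sum(),np.percentile(z,[1,99])); q=P[m&(P[...,2]>.069)&(P[...,2]<.083)]; print(len(q),cv2.minAreaRect(q[:,:2].astype(np.float32)))
cv2.imwrite("pics/b.png",cv2.resize(c["frame"][90:290,130:380,::-1],None,fx=3,fy=3))
E
```

```text
grip 8.77 [0.4934 0.0025 0.0344] F [-1.8 -1.   4.6] w 55.6 gf 30.0
lift 9.12 [0.4931 0.0029 0.0463] F [-0.1 -0.4 -2.7] w 55.5 gf 30.0
up 10.79 [ 0.4077 -0.0071  0.1234] F [-0.1  0.3 -2.7] w 55.5 gf 30.0
over tray 12.52 [ 0.4669 -0.315   0.1238] F [-0.   0.2 -2.9] w 55.8 gf 30.0
pre 13.71 [ 0.4674 -0.3164  0.0416] F [ 0.2 -1.1 -2.1] w 55.6 gf 30.0
down 13.96 [ 0.4678 -0.3169  0.0393] F [0.2 0.4 4.8] w 55.9 gf 30.0
open 14.43 [ 0.4669 -0.3159  0.0378] F [-0.1 -0.2 -0.4] w 74.7 gf 0.0
clear 15.19 [ 0.4665 -0.3154  0.1579] F [-0.1 -0.5 -0.3] w 74.6 gf 0.0
549 [0.00509982 0.07753612]
146 ((0.4688030481338501, -0.3127312660217285), (0.06030979007482529, 0.1297861486673355), 81.03536224365234)
```

View pics/b.png

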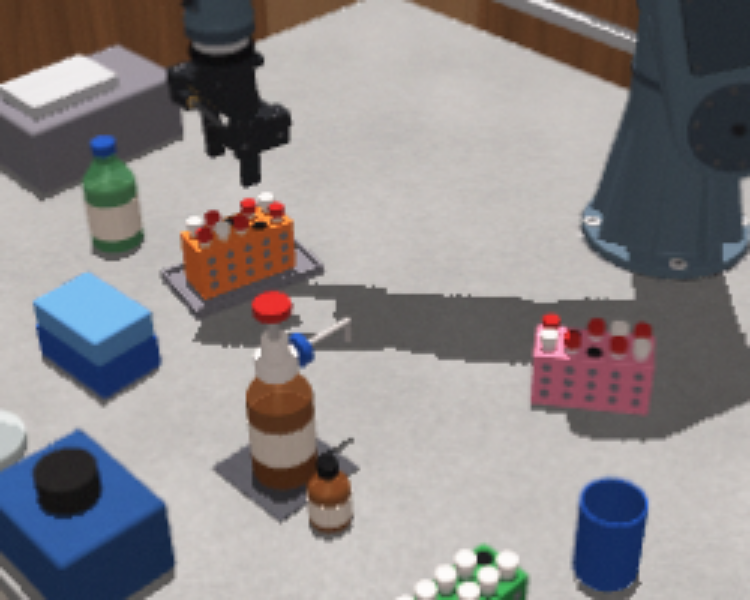

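The rack stands flat in the tray, at (240,250) in the crop. It measures (0.469,-0.313), within a few mm of the tray centre. Next is the beaker, with a 55° slanted grasp. I check IK along the path first.

```bash
cat > plan.py <<'E'
from h import *
T=np.radians(55); B=np.array([.521,.316,.047]); N=np.array([.562,-.0045,.048]); A1=.54; A2=np.radians(15)
u=np.array([np.cos(A2),np.sin(A2),0]); Z=np.array([0,0,1.])
W=[pose((.42,.12,.40),A1),pose((.42,.12,.40),A1,T),pose(B+.06*Z,A1,T,.13),pose(B,A1,T),pose(B+.15*Z,A1,T),
   pose((.45,.12,.24),.4,T),pose(N-.095*u+.12*Z,A2,T),pose(N-.095*u+.02*Z,A2,T),pose(N,A2,T)]
E
python3 - <<'E'
from plan import *
for w in W: 
    q=solver.solve_ik(*w); print(None if q is None else np.round(q,2))
c=shot("top");P=cloud(c);h=cv2.cvtColor(c["frame"],cv2.COLOR_RGB2HSV)
m=((h[...,0]>160)|(h[...,0]<8))&(h[...,1]>70)&(P[...,0]<.5)&(P[...,0]>.25)&(P[...,1]>0)&(P[...,1]<.3)&(P[...,2]>.03); print(P[m].min(0),P[m].max(0))
E
```

```text
[ 0.01 -0.23  1.73 -0.    1.64  1.04]
None
[ 0.09 -0.26  2.51  1.6   0.37 -0.3 ]
[ 0.22  0.44  2.22  2.6   0.52 -1.27]
[ 0.22  0.    2.24  1.71  0.26 -0.33]
[-0.42 -0.61  2.55  1.06  0.76  0.1 ]
[-0.84 -0.24  2.53  1.32  0.86 -0.48]
[-0.84  0.22  2.5   1.71  0.83 -1.06]
[-0.56  0.4   2.29  1.98  0.71 -1.07]
[0.28000977 0.01390971 0.03166998] [0.41637666 0.20352319 1.28870689]
```

```bash
cat > plan.py <<'E'
from h import *
Z=np.array([0,0,1.]); B=np.array([.521,.316,.047]); N=np.array([.562,-.0045,.048])
def way(t,rel):
    T=np.radians(t); a2=np.radians(rel); bb=np.arctan2(B[1],B[0]); a1=bb+a2
    u=np.array([np.cos(a2),np.sin(a2),0]); n1=N-.09*u+.02*Z
    r=np.hypot(*n1[:2]); m=np.array([r*np.cos(bb),r*np.sin(bb),.17]); 
    return dict(pre=pose(B+.05*Z,a1,T,.09),g=pose(B,a1,T),lift=pose(B+.12*Z,a1,T),n2=pose(n1+.08*Z,a2,T),n1=pose(n1,a2,T),N=pose(N,a2,T),out=pose(N+.0*Z,a2,T,.08))
E
python3 - <<'E'
from plan import *
for t in (40,45,50,55):
  for rel in (10,20,30,40,50):
    w=way(t,rel); q={k:solver.solve_ik(*v) for k,v in w.items()}
    print(t,rel,[k for k in q if q[k] is None] or "OK "+" | ".join(k+str(np.round(v,1)) for k,v in q.items()))
E
```

```text
40 10 OK pre[ 0.1 -0.1  2.2  0.8  0.5  0.3] | g[ 0.2  0.4  2.1  1.4  0.3 -0.3] | lift[0.2 0.1 2.1 0.8 0.5 0.4] | n2[-0.6 -0.2  2.4  0.9  0.6  0.1] | n1[-0.6  0.   2.4  1.3  0.5 -0.4] | N[-0.4  0.3  2.2  1.5  0.4 -0.4] | out[-0.5 -0.   2.3  1.1  0.5 -0. ]
40 20 OK pre[ 0.  -0.   2.2  0.9  0.7  0.1] | g[ 0.1  0.4  2.1  1.3  0.5 -0.3] | lift[0.1 0.1 2.1 0.9 0.6 0.2] | n2[-0.7 -0.2  2.4  0.9  0.8 -0.1] | n1[-0.7  0.1  2.4  1.2  0.6 -0.5] | N[-0.5  0.3  2.2  1.3  0.5 -0.4] | out[-0.6  0.   2.3  1.1  0.6 -0.2]
40 30 OK pre[-0.   0.   2.1  0.9  0.8 -0.1] | g[ 0.1  0.4  2.   1.2  0.6 -0.4] | lift[ 0.1  0.1  2.   0.9  0.8 -0. ] | n2[-0.8 -0.1  2.3  0.9  0.9 -0.3] | n1[-0.8  0.2  2.3  1.1  0.8 -0.5] | N[-0.5  0.3  2.1  1.2  0.6 -0.5] | out[-0.7  0.1  2.2  1.   0.8 -0.3]
40 40 OK pre[-0.1  0.1  2.   0.9  1.  -0.2] | g[ 0.   0.4  2.   1.1  0.8 -0.4] | lift[ 0.   0.2  2.   0.9  0.9 -0.2] | n2[-0.8  0.   2.2  0.8  1.  -0.4] | n1[-0.8  0.2  2.2  1.   0.9 -0.6] | N[-0.6  0.4  2.1  1.1  0.8 -0.5] | out[-0.7  0.2  2.1  0.9  0.9 -0.4]
40 50 OK pre[-0.1  0.2  1.9  0.8  1.1 -0.4] | g[ 0.   0.5  1.9  1.  
[... 3401 characters left out ...]
ift[-0.   0.2  2.1  1.3  0.8 -0.5] | n2[-0.9  0.   2.4  1.2  1.1 -0.7] | n1[-0.9  0.3  2.3  1.4  1.  -1. ] | N[-0.7  0.4  2.2  1.6  0.9 -1. ] | out[-0.8  0.2  2.3  1.4  1.  -0.9]
55 40 OK pre[-0.2  0.2  2.1  1.2  1.1 -0.7] | g[-0.1  0.5  2.   1.4  0.9 -0.8] | lift[-0.1  0.2  2.   1.2  1.  -0.5] | n2[-0.9  0.1  2.2  1.1  1.2 -0.7] | n1[-0.9  0.4  2.2  1.2  1.1 -0.9] | N[-0.7  0.5  2.1  1.4  1.  -0.9] | out[-0.9  0.3  2.2  1.2  1.1 -0.8]
55 50 OK pre[-0.2  0.3  2.   1.1  1.2 -0.7] | g[-0.1  0.6  1.9  1.2  1.1 -0.8] | lift[-0.1  0.3  1.9  1.1  1.1 -0.6] | n2[-0.9  0.3  2.1  1.   1.3 -0.8] | n1[-0.9  0.5  2.1  1.   1.2 -0.9] | N[-0.7  0.5  2.   1.2  1.1 -0.9] | out[-0.9  0.4  2.1  1.1  1.2 -0.8]
```

```bash
python3 - <<'E'
from plan import *
w=way(50,30); T=np.radians(50)
mid=pose((.435,.117,.18),np.radians(45),T); print(np.round(solver.solve_ik(*mid),2))
p,r=pose((.42,-.15,.34),np.radians(-10)); bot.move_to(p,r)
eoat.set_gripper(1.0)
p,r=pose((.45,.15,.34),np.radians(20)); bot.move_to(p,r); st("high")
bot.move_to(*w["pre"]); st("pre")
bot.movel(*w["g"],.1); st("at")
eoat.set_gripper(.6,12); st("grip")
bot.movel(*w["lift"],.12); st("lift")
c=shot("scene"); cv2.imwrite("pics/c.png",cv2.resize(c["frame"][120:370,180:430,::-1],None,fx=2.4,fy=2.4))
E
```

```text
[-0.58 -0.27  2.46  1.05  1.05 -0.4 ]
high 17.79 [0.4502 0.1493 0.321 ] F [ 0.4 -0.9 -0.6] w 88.1 gf 0.0
pre 19.34 [0.4955 0.2679 0.1431] F [-0.3  1.4 -0.3] w 88.4 gf 0.0
at 20.77 [0.5283 0.3286 0.0352] F [0.5 0.3 0. ] w 88.0 gf 0.0
grip 21.26 [0.5284 0.3286 0.0352] F [-0.3 -1.6  2.2] w 63.9 gf 12.0
lift 22.41 [0.5274 0.3287 0.1539] F [-0.4  0.1 -1.2] w 63.9 gf 12.0
```

View pics/c.png

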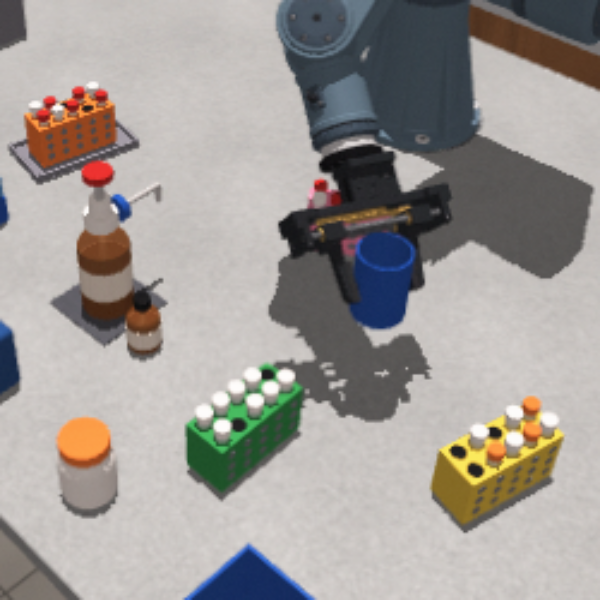

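The beaker is held upright and clear of everything, at (382,280) in the crop. I carry it to the nozzle.

```bash
python3 - <<'E'
from plan import *
w=way(50,30); T=np.radians(50)
bot.move_to(*pose((.435,.117,.18),np.radians(45),T)); st("mid")
bot.move_to(*w["n2"]); st("n2")
bot.movel(*w["n1"],.12); st("n1")
p,r=w["N"]; bot.movel(p+[0,0,.003],r,.06); st("N")
bot.movel(p-[0,0,.001],r,.02); st("down")
c=shot("scene"); P=cloud(c); h=cv2.cvtColor(c["frame"],cv2.COLOR_RGB2HSV)
m=(h[...,0]>105)&(h[...,0]<125)&(h[...,1]>150)&(abs(P[...,0]-.555)<.07)&(abs(P[...,1])<.07)&(P[...,2]<.11)
for lo,hi in((.0,.03),(.03,.06),(.06,.08),(.08,.11)):
    q=P[m&(P[...,2]>lo)&(P[...,2]<=hi)]; print(lo,len(q),q.min(0) if len(q) else 0,q.max(0) if len(q) else 0)
cv2.imwrite("pics/d.png",cv2.resize(c["frame"][150:300,180:360,::-1],None,fx=4,fy=4))
E
```

```text
mid 23.33 [0.4458 0.1272 0.1681] F [ 0.1 -0.4 -0.3] w 64.3 gf 12.0
n2 24.07 [ 0.4964 -0.0406  0.1354] F [-0.6 -0.  -0.5] w 64.3 gf 12.0
n1 24.89 [ 0.4969 -0.0417  0.0563] F [-0.5 -0.1 -1. ] w 63.9 gf 12.0
N 26.57 [0.5745 0.0026 0.0388] F [ 1.   0.3 -0.8] w 64.1 gf 12.0
down 26.92 [0.5749 0.0025 0.0351] F [-0.9 -0.5  3.4] w 64.0 gf 12.0
0.0 116 [ 5.48682157e-01 -1.91915174e-02  1.67370878e-04] [0.59662121 0.0325547  0.02987587]
0.03 182 [ 0.53055489 -0.03523081  0.03002087] [0.59519823 0.03196471 0.05994582]
0.06 180 [ 0.53083197 -0.05896544  0.06024251] [0.59530359 0.03242287 0.07998779]
0.08 107 [ 0.52956051 -0.03236427  0.08015138] [0.59400528 0.03153225 0.09314961]
```

View pics/d.png

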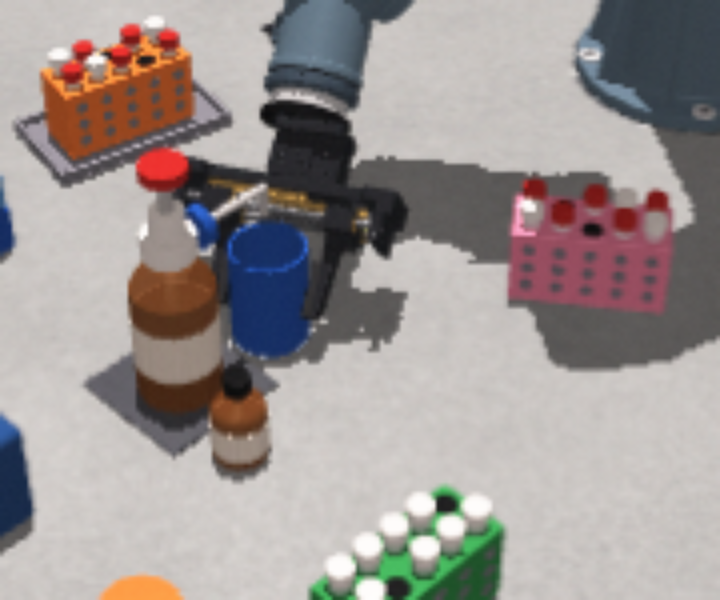

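The beaker stands under the nozzle at about (0.562,-0.0005), 4 mm from the nozzle point. The nozzle tip is above its rim, at (264,190) in the crop. I release it, withdraw, and press the plunger.

```bash
python3 - <<'E'
from plan import *
w=way(50,30)
eoat.set_gripper(.9); st("open")
bot.movel(*w["out"],.08); st("out")
bot.hold(.2)
c=shot("scene"); P=cloud(c); h=cv2.cvtColor(c["frame"],cv2.COLOR_RGB2HSV)
m=(h[...,0]>105)&(h[...,0]<125)&(h[...,1]>150)&(abs(P[...,0]-.56)<.06)&(abs(P[...,1])<.06)
q=P[m&(P[...,2]>.08)&(P[...,2]<.1)]; print("beaker rim",(q.min(0)+q.max(0))/2,q.max(0)-q.min(0))
p,r=pose((.42,-.08,.36),0); bot.move_to(p,r); eoat.set_gripper(0.0); st("high")
X=np.array([.657,-.0043,0])
p,r=pose(X+[0,0,.32],0); bot.move_to(p,r)
bot.movel(X+[0,0,.225],r,.12); st("above plunger")
z=.220
while z>.190:
    bot.movel(X+[0,0,z],r,.03); f=readout.current_contact_force()[2]
    st(f"z{z:.4f}")
    if f>14: break
    z-=.002 if z>.2005 else .001
bot.hold(.5); st("held")
bot.movel(X+[0,0,.26],r,.06); st("up")
E
```

```text
open 27.38 [0.5745 0.0029 0.0346] F [-0.7 -0.6 -1.1] w 79.1 gf 0.0
out 28.54 [ 0.5215 -0.0277  0.087 ] F [0.9 0.2 0.2] w 79.1 gf 0.0
beaker rim [ 0.56227771 -0.00085808  0.08594514] [0.06498598 0.0629717  0.01175159]
high 31.57 [ 0.42  -0.08   0.341] F [-0.5 -0.7 -0.2] w 0.7 gf 0.0
above plunger 33.34 [ 0.6574 -0.0045  0.2261] F [0.1 0.1 0.2] w 0.7 gf 0.0
z0.2200 33.66 [ 0.657  -0.0043  0.2201] F [-0.   0.9  0.9] w 0.0 gf 0.0
z0.2180 33.91 [ 0.6573 -0.0043  0.2185] F [ 0.5 -0.5  3. ] w -0.0 gf 1.2
z0.2160 34.16 [ 0.6573 -0.0043  0.2163] F [ 0.2 -0.6  2.2] w 0.6 gf 1.5
z0.2140 34.41 [ 0.6573 -0.0043  0.2141] F [ 1.7 -0.4  2.8] w -0.0 gf 1.7
z0.2120 34.66 [ 0.6573 -0.0043  0.2121] F [ 2.4 -0.2  3.2] w 0.7 gf 2.0
z0.2100 34.91 [ 0.6573 -0.0043  0.2102] F [2.5 0.1 4.1] w 0.1 gf 2.2
z0.2080 35.16 [ 0.6573 -0.0043  0.2083] F [ 2.4 -0.5  4.7] w 0.4 gf 2.5
z0.2060 35.41 [ 0.6573 -0.0043  0.2063] F [2.5 0.7 4.9] w 0.9 gf 2.7
z0.2040 35.66 [ 0.6573 -0.0043  0.2044] F [2.5 0.8 5.7] w 0.6 gf 2.9
z0.2020 35.91 [ 0.6573 -0.0043  0.2025] F [2.6 1.  6.6] w 0.5 gf 3.2
z0.2000 36.16 [ 0.6573 -0.0043  0.2007] F [1.6 0.8 7.4] w 0.1 gf 3.4
z0.1990 36.41 [ 0.6573 -0.0043  0.1998] F [1.8 0.5 7.5] w 0.5 gf 3.5
z0.1980 36.66 [ 0.6573 -0.0043  0.1988] F [0.9 1.1 8.1] w 0.5 gf 3.6
z0.1970 36.91 [ 0.6573 -0.0043  0.1979] F [1.3 0.1 7.6] w 0.8 gf 3.8
z0.1960 37.16 [ 0.6573 -0.0043  0.1974] F [ 0.1 -0.1  9.6] w 0.6 gf 5.0
z0.1950 37.41 [ 0.6574 -0.0043  0.1974] F [-2.2  0.9 14.7] w 0.8 gf 7.2
held 37.91 [ 0.6574 -0.0043  0.1974] F [-1.8  1.3 13.8] w 0.9 gf 7.2
up 39.14 [ 0.6567 -0.0042  0.2594] F [ 0.2 -0.2  0.3] w 0.6 gf 0.0
```

The tip stopped at 0.1974 with the force rising, so the plunger reached its stop. One last check before handing in.

```bash
python3 - <<'E'
from h import *
p,r=pose((.45,-.05,.36),0); bot.move_to(p,r); bot.hold(.3)
c=shot("scene"); P=cloud(c); h=cv2.cvtColor(c["frame"],cv2.COLOR_RGB2HSV);H,S,V=[h[...,i] for i in range(3)]
m=(H>105)&(H<125)&(S>150)&(abs(P[...,0]-.56)<.06)&(abs(P[...,1])<.06)&(P[...,2]>.08)&(P[...,2]<.1); q=P[m]; print("beaker",(q.min(0)+q.max(0))/2)
m=((H<5)|(H>175))&(S>170)&(abs(P[...,0]-.657)<.04)&(abs(P[...,1])<.04)&(P[...,2]>.17); print("plunger z",np.percentile(P[m][:,2],[50,95]))
m=(H>=4)&(H<16)&(S>170)&(abs(P[...,0]-.467)<.1)&(abs(P[...,1]+.316)<.1)&(P[...,2]>.069)&(P[...,2]<.083); print("rack",cv2.minAreaRect(P[m][:,:2].astype(np.float32))[0])
st("end"); print(job.job_done())
E
```

```text
beaker [5.62933269e-01 3.18414093e-04 8.58550612e-02]
plunger z [0.21733551 0.21994041]
rack (0.4694160521030426, -0.3129698634147644)
end 40.4 [ 0.4503 -0.0499  0.3405] F [-0.2 -0.5 -0.3] w 0.6 gf 0.0
the job is handed in; nothing more can be done
None
```

I handed the job in at about 40 s: the rack is flat in the tray about 4 mm off centre, the beaker is about 5 mm from the nozzle axis, and the plunger was pressed to its stop and is back up; the judge's verdict was not shown.

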